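# Start the kitchen timers in order

### The arm

A 6-joint arm with a two-finger parallel gripper is mounted at the origin on a cart in front of the work surface, level with it; the furniture and walls round the work are solid. World frame = base frame: x ahead of the robot, y to its left, z up, the work surface at z = 0. Lengths are in m, angles in rad, forces in N, time in s.
With the tool pointing down it reaches from about 0.275 to 0.75 m from the base axis. Payload 10.2 kg.
Tool frame: the origin (TCP) lies midway between the tips of the shut fingers; the grasp point (between the pads) lies 19 mm behind it (env.hold_point_z is the distance from the TCP to the grasp point, in m); z points along the fingers, y is the line along which they close (so a half turn about z gives the same grasp; the last joint's range is limited). The gripper opens to 85 mm and grips with 20 to 120 N. Pads are 22 mm wide; open, the fingers measure 114 mm over their backs; the gripper's body (76 mm by 85 mm) begins 54 mm behind the grasp point. The pads swing forward as they close: fully open they stand 13 mm farther back than shut.
Start: joints at [0.904, 0.313, 1.498, -0, 1.331, -0.223], TCP at [0.225, 0.474, 0.231] pointing down, gripper open.
Joint ranges: [-2.94, 2.94], [-0.97, 2.17], [0.19, 2.56], [-1.23, 4.37], [0.02, 3.11], [-2.88, 2.88]. Speed limits (rad/s): [2.39, 2.39, 3.01, 3.14, 3.14, 3.14].

### API

Orientations are given as a unit quaternion [x, y, z, w].
In Python, from bench import env, kinematics, monitor, eyes, job gives the robot as it stands. The module is installed in compiled form; this text tells all that it offers. Calls block until the motion is done:
- env.reach(position, orientation): joint-space move of the TCP to a pose.
- env.movel(position, velocity=0.15, frame=None, guard=None): straight line of the TCP; frame=None keeps the orientation; velocity is the mean speed in m/s. With guard (N) it stops when the force on the tool has changed by that much, and returns True; else False.
- env.set_joints(angles): joint-space move.
- env.release() and env.close_gripper(effort=None): open the fingers fully, or close them until they stop; effort is the grip in N (None keeps the last).
- env.hold(seconds).
- kinematics.ik(position, orientation): joint angles nearest the present ones, or None.
- monitor.sense(): the state.
- eyes.grab_frame(name): name is "scene" or "top"; returns a dict with "frame" (480x640x3 uint8, red, green, blue), "mtx" (3x3 intrinsics, pixels), "view" (4x4, takes a point from world to camera coordinates). Camera axes: x right, y down, z forward; pixel columns grow to the right and rows downward; lengths in m; the calibration is good to about 2 mm. A picture is of the moment at which its call begins. There is no depth.
A pose or a line that the arm cannot do raises env.MotionError and nothing moves.
- job.hand_in(): hands the job in; it is judged then, once.
The state is a dict: "clock": time; "joints": joint angles; "qvel": joint speeds; "joint_efforts": joint torques, N m; "position": TCP position; "ee_rot": TCP orientation; "contact_force": force on the tool from outside, world axes, zero at the start; "ft_torque": the same for the moment, N m; "finger_gap": opening from 0.0 (shut) to 1.0 (fully open); "gripper_force": force on a finger pad.
Only numpy, scipy, OpenCV 4.12 (cv2) and the standard library are available. Lean on these libraries where they do the work, as an engineer would, in place of code of your own. Each camera call takes 0.05 s, during which the arm holds its last target. There are 200 camera calls.

### The job

Dinner needs its three round kitchen timers started, longest first: with the fingertips, lightly press the green cap fully down, then the yellow one, then the blue one. Leave every timer standing where it is, without picking it up or shoving it, and do not disturb the jar, shaker, tin and garlic around them.

Things in the scene. Friction and masses are not known exactly. Their poses are not given: they have to be found in the camera images.
- green_timer: Loose round kitchen timer with a green cap: grey body 68 mm across, 34 mm high, 0.2 to 0.35 kg, small dark display on its side. Origin: centre of its underside; z up.
- green_timer_top (a point): Centre of the flat top of the green cap (cap 49 mm across, white dot in the middle; top 50 mm above the worktop when up, 44 mm when latched down). It moves down with the cap. The cap is soft: it also gives springily, 1 mm per 1.5 N of push, up to 9 mm, and recovers when let go.
- green_timer_cap (a joint): Latched travel of the green cap in m, without the springy give: 0 = up (timer stopped), 0.006 = fully down (running; 0.0045 is enough). It slides straight down under about 2.5 N and stays where it is left, then stops at 0.006, where only the springy give remains: a push with 5 to 6 N, or sinking the top about 10 mm, sets it fully; over 20 N is too hard.
- yellow_timer: Loose round kitchen timer with a yellow cap: grey body 68 mm across, 34 mm high, 0.2 to 0.35 kg, small dark display on its side. Origin: centre of its underside; z up.
- yellow_timer_top (a point): Centre of the flat top of the yellow cap (cap 49 mm across, white dot in the middle; top 50 mm above the worktop when up, 44 mm when latched down). It moves down with the cap. The cap is soft: it also gives springily, 1 mm per 1.5 N of push, up to 9 mm, and recovers when let go.
- yellow_timer_cap (a joint): Latched travel of the yellow cap in m, without the springy give: 0 = up (timer stopped), 0.006 = fully down (running; 0.0045 is enough). It slides straight down under about 2.5 N and stays where it is left, then stops at 0.006, where only the springy give remains: a push with 5 to 6 N, or sinking the top about 10 mm, sets it fully; over 20 N is too hard.
- blue_timer: Loose round kitchen timer with a blue cap: grey body 68 mm across, 34 mm high, 0.2 to 0.35 kg, small dark display on its side. Origin: centre of its underside; z up.
- blue_timer_top (a point): Centre of the flat top of the blue cap (cap 49 mm across, white dot in the middle; top 50 mm above the worktop when up, 44 mm when latched down). It moves down with the cap. The cap is soft: it also gives springily, 1 mm per 1.5 N of push, up to 9 mm, and recovers when let go.
- blue_timer_cap (a joint): Latched travel of the blue cap in m, without the springy give: 0 = up (timer stopped), 0.006 = fully down (running; 0.0045 is enough). It slides straight down under about 2.5 N and stays where it is left, then stops at 0.006, where only the springy give remains: a push with 5 to 6 N, or sinking the top about 10 mm, sets it fully; over 20 N is too hard.
- spice_jar: Loose spice jar with dark cap, bystander, 44 mm across, 96 mm high. Origin: centre of underside.
- salt: Loose salt shaker, bystander, 44 mm across, 90 mm high. Origin: centre of underside.
- tin: Loose teal food tin standing alone behind the timers (another like it stands with eggs and garlic against the back wall), bystander, 75 mm across, 58 mm high. Origin: centre of underside.
- garlic: Loose garlic bulb standing alone behind the timers, in front of the fruit, bystander, 56 mm across, 56 mm high. Origin: centre of underside.
- pier_corner (a point): Near left vertical edge, at worktop height, of the fixed tiled wall pier that stands from floor to ceiling at the right end of the worktop: it fills x from here to 0.63 m farther and y from here to 0.30 m farther right. Keep the arm clear of it when swinging in from the right.

How it is judged:
On the way, in this order (a step that is already met when the one before it is completed fails the run):
1. the green cap is down (value of joint green_timer_cap above 0.0045 m), for 0.1 s.
2. the yellow cap is down (value of joint yellow_timer_cap above 0.0045 m), for 0.1 s.
3. the blue cap is down (value of joint blue_timer_cap above 0.0045 m), for 0.1 s.
At the end, for the whole second after the job is handed in: All three caps are at least 4.5 mm down; each timer stands upright (within 0.1 rad), at rest, within 20 mm of where it stood; the four bystanders are within 15 mm of where they stood (value of joint each of green_timer_cap, yellow_timer_cap, blue_timer_cap above 0.0045 m and distance of each of green_timer, yellow_timer, blue_timer from where it was at the start of the episode below 0.02 m and angle between each of green_timer, yellow_timer, blue_timer's own z axis and vertical below 0.1 rad and linear speed of each of green_timer, yellow_timer, blue_timer below 0.02 m/s and distance of each of spice_jar, salt, tin, garlic from where it was at the start of the episode below 0.015 m); the robot touches nothing.
It fails at once if the yellow cap is pushed down before the green cap is down (value of joint yellow_timer_cap above 0.002 m and value of joint green_timer_cap below 0.0045 m).
It fails at once if the blue cap is pushed down before the yellow cap is down (value of joint blue_timer_cap above 0.002 m and value of joint yellow_timer_cap below 0.0045 m).
It fails at once if a timer is lifted, shoved more than 20 mm or tipped (distance of any of green_timer, yellow_timer, blue_timer from where it was at the start of the episode above 0.02 m or height (world z) of any of green_timer, yellow_timer, blue_timer above 0.006 m or angle between any of green_timer, yellow_timer, blue_timer's own z axis and vertical above 0.25 rad).
It fails at once if a timer is pressed with more than 20 N (contact force between any of the fingers, the arm and green_timer above 20 N or contact force between any of the fingers, the arm and yellow_timer above 20 N or contact force between any of the fingers, the arm and blue_timer above 20 N).
It fails at once if the jar, shaker, tin or garlic is moved more than 15 mm or tipped (distance of any of spice_jar, salt, tin, garlic from where it was at the start of the episode above 0.015 m or angle between any of spice_jar, salt, tin, garlic's own z axis and vertical above 0.25 rad).
It also fails if it takes over 64 s, if anything falls off the work surface, if the arm or the gripper's body presses on something with over 40 N, if the wrist force passes 120 N, or if a joint passes its speed limit or range.

## Working session

There is one attempt and no reset: what is moved stays moved. The work goes in short steps, each a Python script; the robot and the scene stay as the last script left them, time stands still between calls to the robot, and variables do not carry over. Pictures are saved under pics/ and viewed, at most 10 in all, crops included, and the job is handed in when it is done.

```bash
mkdir -p pics; python3 - <<'E'
from bench import env, kinematics, monitor, eyes, job
import cv2,numpy as np
for n in("scene","top"):
    f=eyes.grab_frame(n); cv2.imwrite(f"pics/{n}0.png",f["frame"][:,:,::-1]); np.savez(f"pics/{n}0.npz",**f)
    V=f["view"];print(n,f["mtx"].round(1).tolist(),(-V[:3,:3].T@V[:3,3]).round(3),V[2,:3].round(2))
s=monitor.sense();print(s["clock"],s["position"],s["ee_rot"],s["finger_gap"])
E
```

```text
scene [[547.1, 0.0, 319.0], [0.0, 547.1, 241.9], [0.0, 0.0, 1.0]] [-0.117 -1.049  0.692] [ 0.5   0.73 -0.47]
top [[590.6, 0.0, 316.9], [0.0, 590.6, 235.3], [0.0, 0.0, 1.0]] [-0.181 -0.239  1.411] [ 0.48  0.1  -0.87]
0.1 [0.22528589 0.47394233 0.23079397] [ 2.20084323e-01  9.75480673e-01 -5.34260075e-04 -2.49144928e-04] 1.0025112456366183
```

View pics/scene0.png

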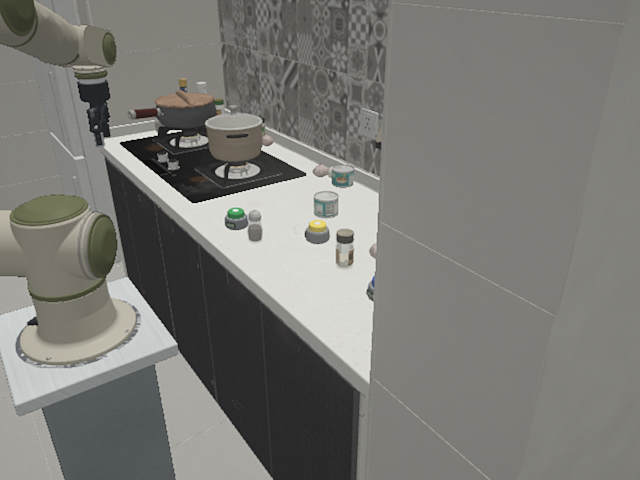

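View pics/top0.png

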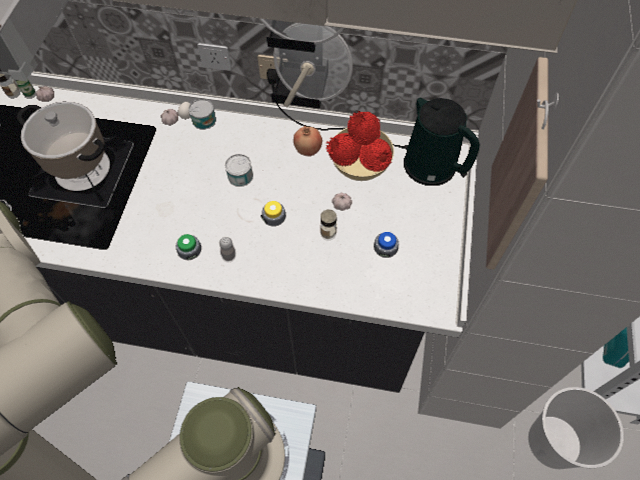

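The scene view shows green at (236,213), yellow at (317,227), and blue half hidden by the pier at (372,290). The top view shows green (187,243), yellow (273,209) and blue (387,241), with salt at (226,247), jar (328,222), garlic (342,201) and tin (238,170).

```bash
cat >geo.py <<'E'
import cv2,numpy as np
HUE={"green":(55,85),"yellow":(20,35),"blue":(105,125)}
def seg(f,c,box):
    x0,x1,y0,y1=box
    h=cv2.cvtColor(f["frame"],cv2.COLOR_RGB2HSV)
    m=cv2.inRange(h,(HUE[c][0],110,60),(HUE[c][1],255,255)); k=np.zeros_like(m);k[y0:y1,x0:x1]=m[y0:y1,x0:x1]
    p=cv2.findNonZero(k)[:,0]; return p
def ray(f,uv):
    V=f["view"];R=V[:3,:3];d=R.T@np.linalg.inv(f["mtx"])@[*uv,1.];return -R.T@V[:3,3],d/np.linalg.norm(d)
def atz(f,uv,z):
    o,d=ray(f,uv);return o+d*(z-o[2])/d[2]
def tri(a,b):
    A=np.zeros((3,3));r=np.zeros(3)
    for o,d in(a,b):
        P=np.eye(3)-np.outer(d,d);A+=P;r+=P@o
    x=np.linalg.solve(A,r);return x,[np.linalg.norm((np.eye(3)-np.outer(d,d))@(x-o)) for o,d in(a,b)]
E
python3 - <<'E'
from geo import *
S=dict(np.load("pics/scene0.npz"));T=dict(np.load("pics/top0.npz"))
bt={"green":(187,243),"yellow":(273,209),"blue":(387,241)};bs={"green":(236,213),"yellow":(317,227),"blue":(371,288)}
for c in bt:
    r={}
    for n,f,b in(("t",T,bt[c]),("s",S,bs[c])):
        p=seg(f,c,(b[0]-18,b[0]+18,b[1]-18,b[1]+18));r[n]=(p.min(0)+p.max(0))/2
        print(c,n,len(p),p.min(0),p.max(0),p.mean(0).round(1))
    print("  top@.045",atz(T,r["t"],.045).round(4),"scene",atz(S,r["s"],.045).round(4),"tri",*tri(ray(T,r["t"]),ray(S,r["s"])))
for n,uv,z in(("salt",(226,241),.09),("jar",(328,215),.096),("garlic",(342,198),.05),("tin",(238,161),.058),("tile pier base",(461,327),0),("counterfrontleft",(180,280),0),("rightwall",(462,318),0)): print(n,atz(T,uv,z).round(3))
print("piercorner ray scene", atz(S,(358,392),0).round(3))
def crop(f,b,s=24): return cv2.resize(f["frame"][b[1]-s:b[1]+s,b[0]-s:b[0]+s,::-1],(260,260),interpolation=cv2.INTER_CUBIC)
cv2.imwrite("pics/crops.png",np.vstack([np.hstack([crop(f,bb[c]) for c in bt]) for f,bb in((T,bt),(S,bs))]))
E
```

```text
green t 204 [178 234] [195 251] [186.6 243.1]
green s 120 [228 208] [243 218] [235.3 213.4]
  top@.045 [0.4924 0.2511 0.045 ] scene [0.4903 0.2415 0.045 ] tri [0.49554257 0.25315648 0.03910306] [np.float64(0.0002452585620710032), np.float64(0.00024525856207099905)]
yellow t 211 [264 201] [281 217] [272.7 209.2]
yellow s 146 [309 220] [325 231] [317.2 226.3]
  top@.045 [0.6341 0.0496 0.045 ] scene [0.6327 0.0424 0.045 ] tri [0.63764443 0.05051165 0.04006313] [np.float64(0.0005535268308408383), np.float64(0.0005535268308408288)]
blue t 217 [378 232] [395 249] [386.6 240.5]
blue s 13 [372 277] [373 286] [372.8 281.6]
  top@.045 [ 0.5911 -0.2682  0.045 ] scene [ 0.5721 -0.2629  0.045 ] tri [ 0.57969092 -0.26521582  0.04857113] [np.float64(0.00863818687064107), np.float64(0.008638186870641114)]
salt [0.492 0.136 0.09 ]
jar [ 0.611 -0.108  0.096]
garlic [ 0.699 -0.132  0.05 ]
tin [0.766 0.178 0.058]
tile pier base [ 0.402 -0.484  0.   ]
counterfrontleft [0.403 0.252 0.   ]
rightwall [ 0.427 -0.485  0.   ]
piercorner ray scene [ 0.36 -0.48  0.  ]
```

View pics/crops.png

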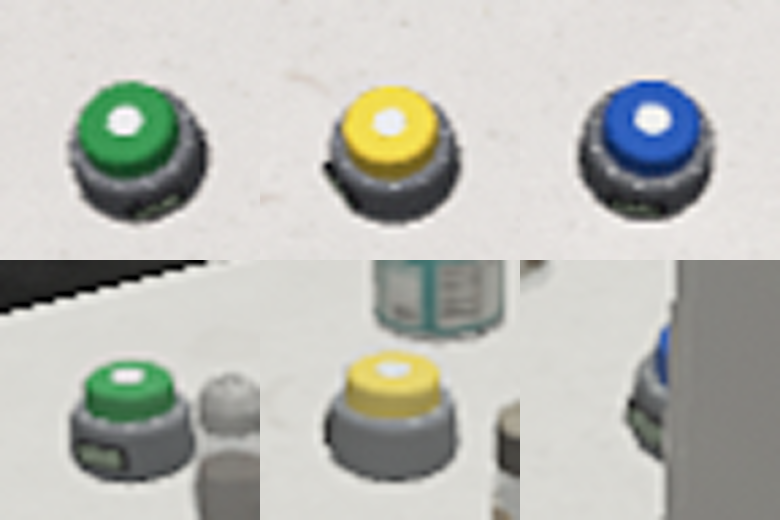

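```bash
python3 - <<'E'
from geo import *
from bench import env,kinematics,monitor
import json
S=dict(np.load("pics/scene0.npz"));T=dict(np.load("pics/top0.npz"))
t={"green":(185.6,240.8),"yellow":(272.3,207.2),"blue":(387.05,238.5)};s={"green":(235.1,209.9),"yellow":(317.2,222.6)}
P={}
for c in t:
    P[c]=atz(T,t[c],.05).tolist();print(c,np.round(P[c],4))
    if c in s: print(tri(ray(T,t[c]),ray(S,s[c]))[0].round(4),atz(S,s[c],.05).round(4))
json.dump(P,open("p.json","w"))
env.close_gripper(20)
q=monitor.sense()["ee_rot"]
for c in P:
    for z in(.2,.036):
        j=kinematics.ik([*P[c][:2],z],q);print(c,z,None if j is None else np.round(j,2))
x,y,_=P["green"];env.reach([x,y,.2],q);env.movel([x,y,.075])
f=eyes=None
from bench import eyes
for n in("scene","top"):
    f=eyes.grab_frame(n);cv2.imwrite(f"pics/{n}1.png",f["frame"][:,:,::-1])
a=cv2.imread("pics/scene1.png")[140:290,160:360];b=cv2.imread("pics/top1.png")[160:310,110:310]
cv2.imwrite("pics/c1.png",cv2.resize(np.hstack([a,b]),(800,300),interpolation=cv2.INTER_CUBIC))
m=monitor.sense();print(m["clock"],m["position"],m["contact_force"])
E
```

```text
green [0.4944 0.2531 0.05  ]
[0.4953 0.2535 0.0487] [0.4944 0.2511 0.05  ]
yellow [0.6367 0.0503 0.05  ]
[0.6382 0.0505 0.0486] [0.6374 0.0483 0.05  ]
blue [ 0.5945 -0.2688  0.05  ]
green 0.2 [ 0.26  0.4   1.45 -0.    1.29 -0.86]
green 0.036 [ 0.26  0.61  1.61 -0.    0.92 -0.86]
yellow 0.2 [-0.1   0.59  1.16 -0.    1.39 -1.23]
yellow 0.036 [-0.1   0.76  1.33 -0.    1.06 -1.23]
blue 0.2 [-0.6   0.62  1.11  0.    1.41 -1.73]
blue 0.036 [-0.6   0.78  1.28  0.    1.08 -1.73]
3.2667 [0.49489266 0.25329967 0.07596279] [-0.09055714  0.00755879 -0.18728122]
```

View pics/c1.png

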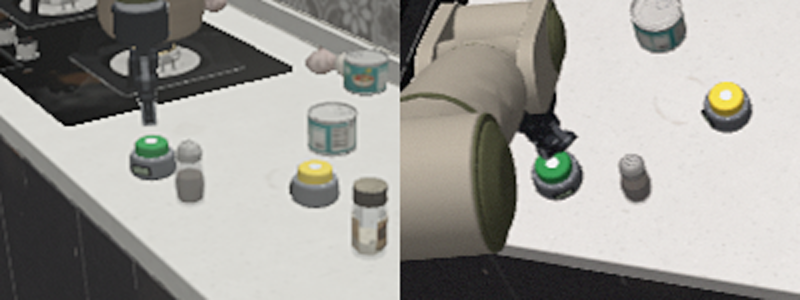

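The crop shows the shut fingers centred just above the green cap, with the salt well clear. I'll press green now.

```bash
cat >press.py <<'E'
from geo import *
from bench import env,monitor,eyes
import json
P=json.load(open("p.json"))
def press(c):
    x,y,_=P[c]
    env.movel([x,y,.058],velocity=.05); f0=monitor.sense()["contact_force"]
    hit=env.movel([x,y,.0365],velocity=.01,guard=6.0); s=monitor.sense()
    print(c,hit,s["position"].round(4),(np.array(s["contact_force"])-f0).round(2))
    env.hold(.2); s=monitor.sense();print((np.array(s["contact_force"])-f0).round(2),s["position"].round(4))
    env.movel([x,y,.075],velocity=.04);env.movel([x,y,.2])
    print("clock",monitor.sense()["clock"])
def look(k):
    f=eyes.grab_frame("scene");t=eyes.grab_frame("top")
    for n,g in(("scene",f),("top",t)): cv2.imwrite(f"pics/{n}{k}.png",g["frame"][:,:,::-1])
    a=f["frame"][150:300,190:390,::-1];b=t["frame"][130:280,160:410,::-1]
    cv2.imwrite(f"pics/c{k}.png",cv2.resize(np.hstack([a,b]),(800,267),interpolation=cv2.INTER_CUBIC))
E
python3 - <<'E'
from press import *
press("green")
x,y,_=P["yellow"];env.reach([x,y,.2],monitor.sense()["ee_rot"]);look(2)
E
```

```text
green True [0.4945 0.2531 0.0397] [-1.72 -0.45  5.47]
[-1.78 -0.82  5.85] [0.4945 0.2531 0.0399]
clock 7.625
```

View pics/c2.png

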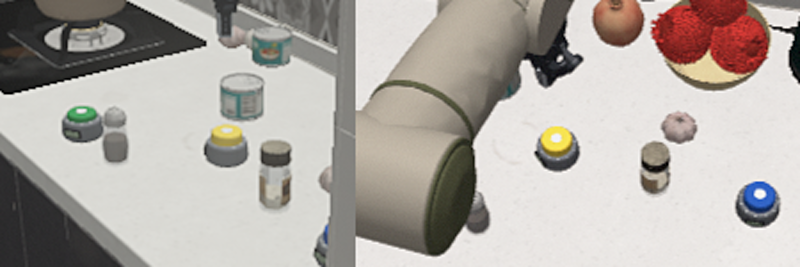

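The green cap is now visibly low in its body and nothing has shifted. Contact was 5.9 N with a 10 mm sink. Next are yellow and blue, with yellow gated on the same evidence.

```bash
python3 - <<'E'
from press import *
press("yellow")
x,y,_=P["blue"];env.reach([x,y,.2],monitor.sense()["ee_rot"]);look(3)
E
```

```text
yellow True [0.6367 0.0503 0.0399] [-0.67 -0.46  5.52]
[-0.07 -0.8   5.83] [0.6367 0.0503 0.04  ]
clock 15.55
```

View pics/c3.png

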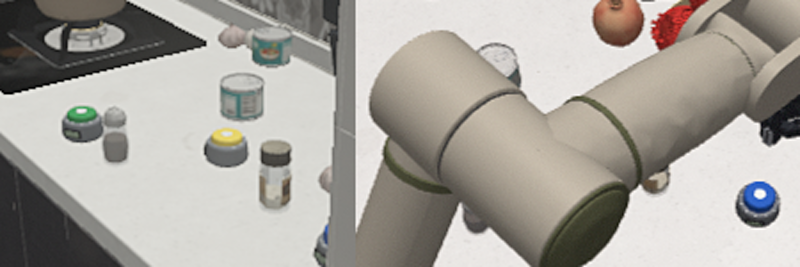

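Yellow is down too, at the same force and depth, and everything else is still in place. I'll press blue, then swing clear and check.

```bash
python3 - <<'E'
from press import *
press("blue")
env.set_joints([0.904,0.313,1.498,0,1.331,-0.223]);look(4)
T=dict(np.load("pics/top0.npz"))["frame"];g=cv2.imread("pics/top4.png")[:,:,::-1]
for n,(u,v) in dict(green=(187,246),yellow=(273,212),blue=(387,244),salt=(226,247),jar=(328,222),garlic=(342,201),tin=(238,170)).items():
    a,b=[cv2.cvtColor(np.ascontiguousarray(i[v-20:v+20,u-20:u+20]),cv2.COLOR_RGB2GRAY).astype(np.float32) for i in(T,g)]
    print(n,np.round(cv2.phaseCorrelate(a,b)[0],2))
E
```

```text
blue True [ 0.5946 -0.2689  0.0399] [-0.87  0.61  6.25]
[ 0.07 -0.85  5.31] [ 0.5946 -0.2689  0.0401]
clock 23.725
green [0.09 0.16]
yellow [0.05 0.33]
blue [-0.02  0.24]
salt [-0.06 -0.14]
jar [ 0.06 -0.02]
garlic [-0.01  0.01]
tin [0.06 0.03]
```

View pics/c4.png

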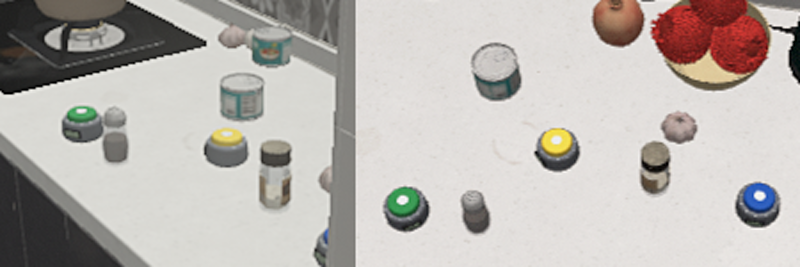

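All three caps are down, nothing has moved by more than a third of a pixel, and the arm is clear.

```bash
python3 -c "
from bench import job;print(job.hand_in())"
```

```text
the job is handed in; nothing more can be done
None
```

I pressed the green, yellow and blue caps down in that order, each with about 6 N and a 10 mm sink; the final pictures show all three down and nothing shifted, and the job is handed in (no verdict was returned).

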